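# Feel for the release notch in the clamping rail and hold it pressed

## Task

Run a fingertip along the top edge of the brown wooden rail on the clamping board until you find the hidden finger notch in it, then press the release pad inside the notch all the way down, without forcing it, so that the blue hold-down arm rises off the wooden leaf. Keep the pad pressed: the program finishes while still holding it down. Do not touch the blue arm, pick nothing up, and leave the leaf and everything else on the bench where it is.

Things in the scene. Friction and masses are not known exactly. Their poses are not given: they have to be found in the camera images.
- board: Clamping board screwed to the bench: plywood 250 x 300 mm, 18 mm thick. Origin on the bench under the rail's centre line, midway along the board, 40 mm in from its near edge; x points away from the robot, y along the rail to the left, z up. It carries the rail: a brown wooden bar along y, 40 mm wide (x -20 to +20 mm), 400 mm long, flat top 60 mm above the bench, clamped fast in its guide.
- rail_mid (a point): Point at y = 0 on the line to run a fingertip along: board x = -6 mm, in the plane of the rail's top (z = 60 mm); axes as the board's. The top is solid but for one 60 mm long notch of the same wood, whose pose is not given: its middle lies anywhere from y = -70 to +70 mm. The notch is open towards the robot (x -20 to +12 mm); an 8 mm lip as high as the rail closes its far side.
- rail_left (a point): The same line at y = +116 mm, on solid rail whatever the notch's place (the notch ends at y = +100 mm at most; solid rail goes on to y = +130 mm at least). Round stains on the rail are only paint.
- rail_right (a point): The same line at y = -116 mm, on solid rail whatever the notch's place (the notch ends at y = -100 mm at most; solid rail goes on to y = -130 mm at least).
- release (a joint): Travel of the sprung release bar, brown wood, 30 mm across, that runs inside the rail and can be reached only through the notch, where it shows as a pad: its top 10 mm below the rail's top when up. 0 = up, 0.008 m = fully down, top then 18 mm below the rail's top. Goes straight down against about 3 N at first, 7 N at the end, and springs back. Linked to the hold-down arm.
- clamp_arm: Blue hold-down arm 105 x 30 x 10 mm with a black rubber foot, above the board behind the rail. Origin on its hinge, 170 mm beyond the rail's centre line and 45 mm above the bench; the arm reaches from there towards the rail (its -x). Level when down; pressing the pad fully tilts it up by 0.44 rad. Not to be touched.
- leaf: Loose plywood leaf cut-out, about 90 x 48 mm, 6 mm thick, lying on the board under the arm's foot. Origin at the underside, middle of the leaf's round part. To be left alone.
- paint_jar: Small yellow paint jar, 38 mm diameter, 45 mm high, standing on the board's far part, to the left of the arm. Origin under its middle. To be left alone.
- glue_bottle: White glue bottle with orange cap, 52 mm diameter, 150 mm high, at the left. Origin under its middle. To be left alone.
- varnish_bottle: Amber bottle with black cap, 56 mm diameter, 140 mm high, at the right. Origin under its middle. To be left alone.
- cup: Blue ceramic cup, 72 mm diameter, 90 mm high, far left. Origin under its middle. To be left alone.
- sanding_block: Cork sanding block 90 x 55 x 30 mm, far right. Origin under its middle. To be left alone.

How it is judged:
On the way, in this order (a step that is already met when the one before it is completed fails the run):
1. a fingertip bears on the rail itself, beside the notch, while the pad is still up ((contact force between the fingers and rail_c2 above 0.5 N or contact force between the fingers and rail_c3 above 0.5 N) and value of joint release below 0.001 m), for 0.2 s.
2. the pad is pressed down in the notch by the fingers (value of joint release above 0.006 m and angle between clamp_arm's own z axis and vertical above 0.3 rad and contact force between the fingers and release_c0 above 1 N), for 0.2 s.
At the end, for the whole second after the job is handed in: The release pad is more than 6 of its 8 mm down, the fingers bear on it with more than 1 N, the hold-down arm is tilted up by more than 0.3 rad, and this lasts through the last second with the robot still holding; the leaf is within 12 mm and every other loose thing within 20 mm of where it started (all of step 2 and distance of leaf from where it was at the start of the episode below 0.012 m and distance of each of paint_jar, glue_bottle, varnish_bottle, cup, sanding_block from where it was at the start of the episode below 0.02 m); the arm keeps its last pose, push and grip.
It fails at once if the release pad is forced with more than 60 N (contact force between the fingers and release_c0 above 60 N).
It fails at once if the fingers or the arm touch the hold-down arm (contact force between any of the fingers, the arm and clamp_arm above 1 N).
It fails at once if the leaf or another loose thing is lifted, carried or pushed away (distance of leaf from where it was at the start of the episode above 0.022 m or distance of any of paint_jar, glue_bottle, varnish_bottle, cup, sanding_block from where it was at the start of the episode above 0.03 m).
It also fails if it takes over 58 s, if anything falls off the work surface, if the arm or the gripper's body presses on something with over 40 N, if the wrist force passes 120 N, or if a joint passes its speed limit or range.

## Robot

A 7-joint arm with a two-finger parallel gripper is mounted at the origin on the work surface. World frame = base frame: x ahead of the robot, y to its left, z up, the work surface at z = 0. Lengths are in m, angles in rad, forces in N, time in s.
With the tool pointing down it reaches from about 0.425 to 0.925 m from the base axis. Payload 6.8 kg.
Tool frame: the origin (TCP) lies on the front face of the gripper's body, between the roots of the fingers; the fingertips stand 73 mm ahead of it and the grasp point (between the pads) lies 54 mm ahead of it (tcp_to_tips is the distance from the TCP to the fingertips, in m); z points along the fingers, x is the direction in which the jaws open and shut, and the axes are right-handed (so a half turn about z gives the same grasp; the last joint's range is limited). The gripper opens to 85 mm and grips with 20 to 120 N. Pads are 22 mm wide; open, the fingers measure 114 mm over their backs; the gripper's body (76 mm by 85 mm) begins 54 mm behind the grasp point. The pads swing forward as they close: fully open they stand 13 mm farther back than shut.
Start: joints at [-1.299, 0.477, 0.022, 1.555, -0.011, 1.109, -0.083], TCP at [0.25, 0.627, 0.304] pointing down, gripper open.
Joint ranges: [-2.96, 2.96], [-0.34, 2.1], [-1.41, 1.46], [0.24, 2.44], [-1.37, 4.51], [0.17, 1.92], [-2.96, 2.96]. Speed limits (rad/s): [2.39, 2.39, 3.14, 3.14, 3.14, 3.14, 3.14].

## Interface

Orientations are given as a unit quaternion [w, x, y, z].
In Python, from station import get_obs, read_camera, hand_in, look_for, silhouettes, tcp_to_tips gives the robot as it stands. The module is installed in compiled form; this text tells all that it offers.
- The arm moves only by the tool apply_moves, never from a script. Its argument "moves" is a list of rows, each a list of 3 entries, a list of its own where there are three numbers: the shift along the tool's x, y, z in units of 25 mm (1.0 is 25 mm), then the turn, a rotation vector about the tool's x, y, z in units of 10 degrees (1.0 is 10 degrees), then the gripper's target within -1 to 1 (fully open at 1, half-way at 0, shut at -1). In form: [[[dx, dy, dz], [rx, ry, rz], jaw], ...]. A call has 1 to 20 rows; each row is the pose to reach, as a shift and turn from the pose commanded when the call began, along the tool's axes at that moment; what a row does not reach only later rows make up. A row lasts 1/8 s, in which the tool goes at most 62.5 mm and 10.7 degrees, less where a joint would pass 70% of its speed; a pose out of reach is approached as far as the arm can. A call with a gripper value outside its range is refused whole. The fingers move at their own pace and stop on an object; "force" is the grip in N (left out, the last holds). Time passes only in rows, so rows that repeat a pose let the fingers close. It gives the time, the measured TCP pose, the force and the opening at its end, in the units of the state.
- get_obs(): the state, without advancing time (a new reading comes with each control period).
- read_camera(name): name is "side" or "top"; returns a dict with "color" (420x560x3 uint8, red, green, blue), "mtx" (3x3 intrinsics, pixels), "eye" and "rotation" of the camera in the world. Camera axes: x right, y up, looking along -z (the intrinsics and any distortion apply to the point x, -y, -z); pixel columns grow to the right and rows downward; lengths in m; the calibration is good to about 2 mm. A picture is of the moment at which its call begins. There is no depth.
- hand_in(): hands the job in, once; it reports no verdict.
Trained networks look in the newest picture that a camera, given by its name, has taken for a name from the list of things; names that differ only in an ending like _2 or _b are one class to them, and where a whole thing is asked for, a point or a joint stands for the part that bears it (a point fixed in the world has none). Each returns a list of dicts, best first, with "conf" (0 to 1); they miss things now and then, are a little off and sometimes report something else, mostly with a low value. They report only what shows in the picture. A call takes as long as a camera call.
- look_for(camera, query): "pixel" ([row, column] in pixels, amid what is visible of it).
- silhouettes(camera, query): "mask" (420x560 bool, what is visible of it) and "pixel" ([row, column] in pixels, amid what is visible of it).
The state is a dict: "t": time; "q": joint angles; "joint_vel": joint speeds; "joint_torque": joint torques, N m; "eef_pos": TCP position; "tool_rot": TCP orientation; "contact_force": force on the tool from outside, world axes, zero at the start; "torque": the same for the moment, N m; "gripper_width": opening from 0.0 (shut) to 1.0 (fully open).
Only numpy, scipy, OpenCV 4.12 (cv2) and the standard library are available. Lean on these libraries where they do the work, as an engineer would, in place of code of your own. Each camera call takes 0.05 s, during which the arm holds its last target.

## Working session

There is one attempt and no reset: what is moved stays moved. The work goes in short steps, Python scripts to look and compute and a tool call to move; the robot and the scene stay as the last step left them, time stands still between calls to the robot, and variables do not carry over. Pictures are saved under pics/ and viewed, and the job is handed in when it is done.

Besides the shell and the picture viewer there is one more tool, called after "Call:" as name(argument=value, ...), one argument or row to a line, values as JSON. apply_moves: Moves the arm, as the interface text tells. Its arguments: {"type":"object","properties":{"moves":{"type":"array"},"force":{"type":"number"}},"required":["moves"]}

```bash
mkdir -p pics
python3 - <<'E'
from station import *
import cv2
print(get_obs(), tcp_to_tips)
for c in("side","top"):
    d=read_camera(c);cv2.imwrite(f"pics/{c}0.png",d["color"][:,:,::-1]);print(c,d["mtx"],d["eye"],d["rotation"],[k for k in d])
    for q in("board","rail_mid","release","clamp_arm","leaf","paint_jar","glue_bottle","varnish_bottle"):
        print(q,[(r["pixel"],round(r["conf"],2)) for r in look_for(c,q)][:2])
E
```

```text
{'t': 0.0, 'q': array([-1.29909127,  0.47778651,  0.02232277,  1.5564431 , -0.01154383,
        1.10928861, -0.0831052 ]), 'joint_vel': array([-0.00062342, -0.00211417,  0.00022469,  0.00097537,  0.00115726,
        0.00041345,  0.00024872]), 'joint_torque': array([-1.58396906e-03, -5.96437490e+01,  1.60650719e+00, -2.81204438e+01,
        1.22710224e-02,  9.21003259e-03,  2.96512212e-05]), 'eef_pos': array([0.25006607, 0.62648043, 0.30293788]), 'tool_rot': array([ 5.39572550e-04,  8.27866889e-01,  5.60923885e-01, -7.19465581e-04]), 'contact_force': array([-1.07071007,  0.09739977, -0.41248091]), 'torque': array([ 0.00010226,  0.02946578, -0.01321115]), 'gripper_width': 0.998235370651144} 0.0726
side [[481.17959161   0.         278.91395577]
 [  0.         481.17959161 208.54148682]
 [  0.           0.           1.        ]] [ 0.37145837 -1.03956184  0.89794981] [ 0.89256193  0.43618776 -0.04651229 -0.10445112] ['color', 'mtx', 'eye', 'rotation']
board [([232.3, 270.1], 0.77), ([143.0, 261.9], 0.7)]
rail_mid [([233.1, 268.6], 0.96)]
release [([216.6, 237.3], 0.56)]
clamp_arm [([218.3, 281.6], 0.77), ([226.3, 266.9], 0.48)]
leaf [([227.7, 266.7], 0.54)]
paint_jar [([195.1, 282.9], 0.61)]
glue_bottle [([131.9, 232.1], 0.78)]
varnish_bottle [([350.1, 298.7], 0.55), ([342.0, 345.4], 0.42)]
top [[534.25802498   0.         281.03045657]
 [  0.         534.25802498 211.86558838]
 [  0.           0.           1.        ]] [ 0.27306096 -0.02342455  1.61900139] [ 0.70490959  0.0747827  -0.07502063 -0.70134294] ['color', 'mtx', 'eye', 'rotation']
board [([228.7, 279.1], 0.63)]
rail_mid [([227.8, 277.1], 0.85)]
release [([252.6, 277.7], 0.69)]
clamp_arm [([211.7, 277.6], 0.54)]
leaf [([232.7, 278.0], 0.61)]
paint_jar []
glue_bottle [([230.4, 119.3], 0.62)]
varnish_bottle [([237.1, 428.6], 0.55)]
```

View pics/side0.png

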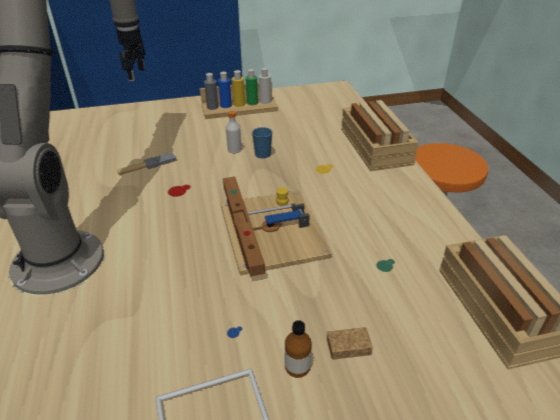

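View pics/top0.png

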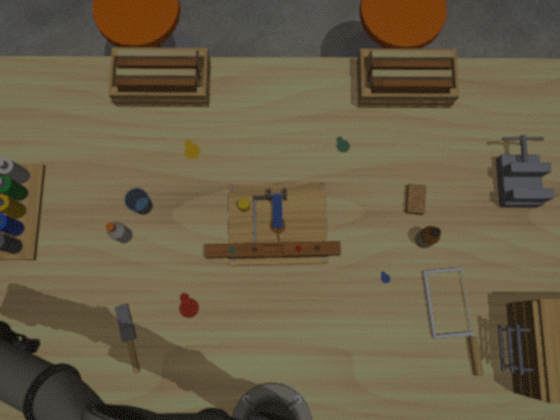

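The side view shows the rail running from (180,232) to (268,256), with what may be a gap near (212,238). In the top view the rail spans columns 205–340 at row ~249. I'll zoom in on both.

```bash
cat > h.py <<'E'
import numpy as np, cv2
from scipy.spatial.transform import Rotation as R
def rot(d):
    r=np.array(d["rotation"]); 
    return r if r.shape==(3,3) else R.from_quat(r,scalar_first=True).as_matrix()
def ray(d,px,z):
    K=d["mtx"];v=np.array([(px[1]-K[0,2])/K[0,0],-(px[0]-K[1,2])/K[1,1],-1.]);w=rot(d)@v
    e=np.array(d["eye"]);return e+w*(z-e[2])/w[2]
def proj(d,P):
    c=rot(d).T@(np.array(P)-d["eye"]);K=d["mtx"]
    return (K[1,1]*(c[1]/c[2])+K[1,2], K[0,0]*c[0]/-c[2]+K[0,2])
E
python3 - <<'E'
from h import *; from station import *
a=read_camera("side");b=read_camera("top")
cv2.imwrite("pics/s1.png",cv2.resize(a["color"][170:280,205:335,::-1],None,fx=5.4,fy=5.4,interpolation=2))
cv2.imwrite("pics/t1.png",cv2.resize(b["color"][175:275,195:350,::-1],None,fx=5,fy=5,interpolation=2))
for c,d in(("side",a),("top",b)):
  for q in("rail_mid","release","leaf","clamp_arm","board"):
    for s in silhouettes(c,q)[:1]:
        m=s["mask"].astype(np.uint8);r=cv2.minAreaRect(np.argwhere(m)[:,::-1].astype(np.float32))
        print(c,q,s["conf"],s["pixel"],m.sum(),cv2.boxPoints(r).round(1).tolist())
E
```

```text
side rail_mid 0.93 [232.0, 267.6] 6688 [[214.6999969482422, 179.8000030517578], [309.79998779296875, 158.5], [332.0, 257.6000061035156], [236.89999389648438, 279.0]]
side leaf 0.64 [226.8, 268.8] 116 [[259.0, 223.0], [280.0, 223.0], [280.0, 231.0], [259.0, 231.0]]
side clamp_arm 0.75 [215.9, 281.5] 298 [[264.3999938964844, 215.60000610351562], [298.1000061035156, 207.1999969482422], [300.6000061035156, 217.60000610351562], [267.0, 226.0]]
side board 0.61 [234.2, 268.9] 6498 [[214.6999969482422, 180.89999389648438], [308.1000061035156, 158.89999389648438], [331.20001220703125, 257.20001220703125], [237.89999389648438, 279.20001220703125]]
top rail_mid 0.83 [227.4, 278.1] 8340 [[203.6999969482422, 183.60000610351562], [339.70001220703125, 181.1999969482422], [341.20001220703125, 263.79998779296875], [205.1999969482422, 266.29998779296875]]
top release 0.48 [250.3, 273.5] 183 [[263.0, 246.0], [282.0, 246.0], [282.0, 255.0], [263.0, 255.0]]
top leaf 0.28 [250.4, 271.6] 190 [[263.0, 246.0], [283.0, 246.0], [283.0, 255.0], [263.0, 255.0]]
top clamp_arm 0.71 [208.8, 277.2] 307 [[273.0, 194.0], [282.0, 194.0], [282.0, 227.0], [273.0, 227.0]]
top board 0.55 [228.8, 277.4] 8132 [[203.60000610351562, 184.60000610351562], [338.79998779296875, 181.89999389648438], [340.3999938964844, 262.8999938964844], [205.1999969482422, 265.6000061035156]]
```

View pics/s1.png

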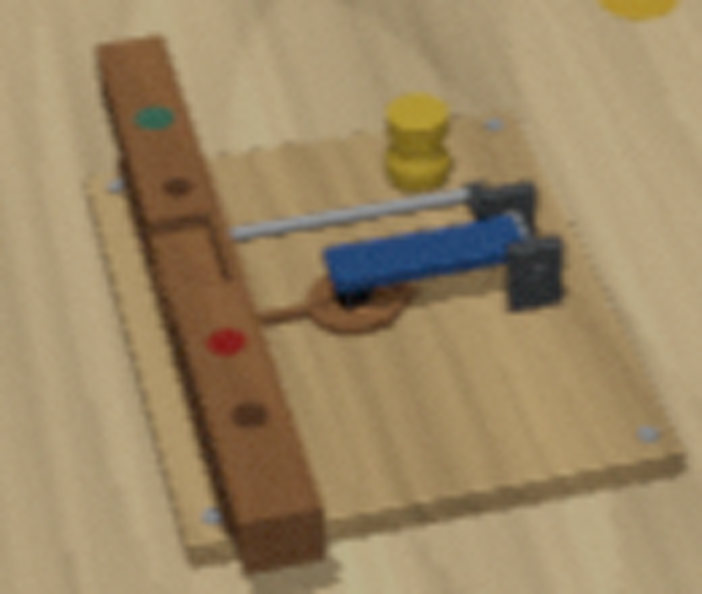

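View pics/t1.png

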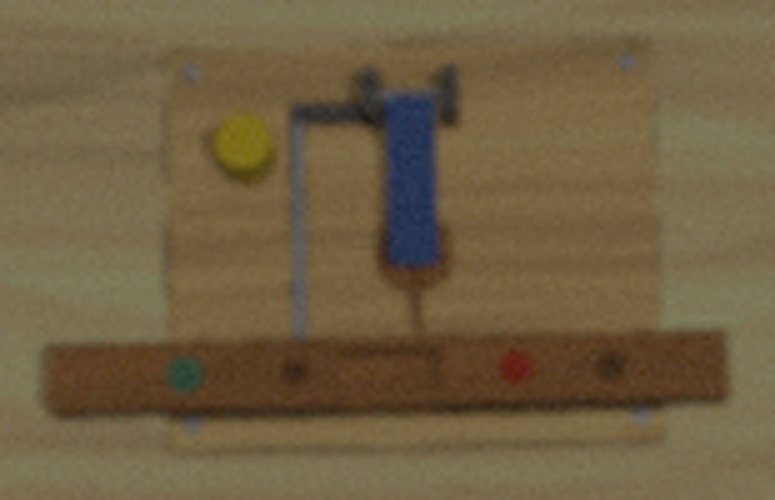

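The notch shows in both pictures. In the top view its far-lip shadow runs over columns ~263–283 at row ~246, and in the side view its left end wall is at about (211,238). Next I'll convert these to positions.

Run:
```python
from h import *; from station import *
a=read_camera("side");b=read_camera("top")
T=lambda x,y,z:ray(b,(175+(y+.5)/5-.5,195+(x+.5)/5-.5),z)
S=lambda x,y,z:ray(a,(170+(y+.5)/5.4-.5,205+(x+.5)/5.4-.5),z)
pr=lambda n,p:print(n,p.round(4))
for n,x,y,z in [("rail LN",50,415,.06),("LF",45,347,.06),("RN",727,400,.06),("RF",725,332,.06),("bFL",165,50,.018),("bFR",655,40,.018),("bNL",168,450,.018),("bNR",660,440,.018),("notchL far",338,352,.06),("notchR far",440,350,.06),("notchR near",441,408,.06),("green",185,375,.06),("brown",294,371,.06),("red",516,367,.06),("br2",610,366,.06)]: pr("T "+n,T(x,y,z))
for n,x,y,z in [("LN",98,46,.06),("LF",163,38,.06),("RN",243,520,.06),("RF",322,507,.06),("notchL near",148,226,.06),("notchL far",208,218,.06),("notchR far",234,278,.06),("green",155,118,.06),("brown",178,187,.06),("red",227,342,.06),("br2",250,414,.06),("bNR",193,550,.018),("bFR",685,455,.018),("bFL",515,115,.018),("bNL",90,183,.018)]: pr("S "+n,S(x,y,z))
```

```text
T rail LN [0.4708 0.2002 0.06  ]
T LF [0.511  0.2046 0.06  ]
T RN [ 0.4816 -0.1968  0.06  ]
T RF [ 0.522  -0.1964  0.06  ]
T bFL [0.7037 0.1429 0.018 ]
T bFR [ 0.7117 -0.1609  0.018 ]
T bNL [0.4553 0.1347 0.018 ]
T bNR [ 0.4629 -0.1608  0.018 ]
T notchL far [0.5089 0.0319 0.06  ]
T notchR far [ 0.5104 -0.0282  0.06  ]
T notchR near [ 0.4761 -0.029   0.06  ]
T green [0.4948 0.1217 0.06  ]
T brown [0.4975 0.0576 0.06  ]
T red [ 0.5005 -0.073   0.06  ]
T br2 [ 0.5014 -0.1283  0.06  ]
S LN [0.4749 0.1976 0.06  ]
S LF [0.5123 0.1968 0.06  ]
S RN [ 0.4867 -0.1982  0.06  ]
S RF [ 0.5233 -0.1984  0.06  ]
S notchL near [0.4775 0.0262 0.06  ]
S notchL far [0.509  0.0255 0.06  ]
S notchR far [ 0.5135 -0.0264  0.06  ]
S green [0.4958 0.1204 0.06  ]
S brown [0.498  0.0556 0.06  ]
S red [ 0.5013 -0.0745  0.06  ]
S br2 [ 0.5028 -0.1287  0.06  ]
S bNR [ 0.4659 -0.1701  0.018 ]
S bFR [ 0.7115 -0.1627  0.018 ]
S bFL [0.7046 0.1319 0.018 ]
S bNL [0.4571 0.1258 0.018 ]
```

Findings:
- The rail centre line is at x ≈ 0.4975 where y = 0, with a board yaw of about +0.027 rad.
- The notch spans y ≈ -0.029 to +0.031. That matches its 60 mm length, and both cameras agree.

The next script works out the move to above solid rail at y ≈ 0.07.

```bash
cat >> h.py <<'E'
def to(o,p,yaw=None):
    """shift (tool axes, 25mm) and turn (10deg) to reach TCP p, tool x at world angle yaw, z down"""
    A=R.from_quat(o["tool_rot"],scalar_first=True)
    s=A.inv().apply(np.array(p)-o["eef_pos"])/.025
    c,n=np.cos(yaw),np.sin(yaw)
    B=R.from_matrix(np.array([[c,n,0],[n,-c,0],[0,0,-1]]))
    return s.round(3),np.rad2deg((A.inv()*B).as_rotvec()/10).round(3)
E
python3 - <<'E'
from h import *; from station import *
o=get_obs()
print(to(o,[.4896,.072,.25],np.pi/2+.027))
b=read_camera("top")
for q in("glue_bottle","cup"):print(q,ray(b,look_for("top",q)[0]["pixel"],.1))
E
```

```text
(array([-17.065,  17.121,   2.156]), array([ 0.   , -0.   , -2.331]))
glue_bottle [0.53770961 0.44299739 0.1       ]
cup [0.63187311 0.40127115 0.1       ]
```

Call:
apply_moves(
  moves=[
    [[-1,1,0],[0,0,0],-1],
    [[-2.5,2.5,0],[0,0,0],-1],
    [[-4,4,0],[0,0,-0.5],-1],
    [[-5.5,5.5,0],[0,0,-1],-1],
    [[-7,7,0],[0,0,-1.5],-1],
    [[-8.5,8.5,0],[0,0,-2],-1],
    [[-10,10,0],[0,0,-2.33],-1],
    [[-11.5,11.5,0],[0,0,-2.33],-1],
    [[-13,13,0.5],[0,0,-2.33],-1],
    [[-14.5,14.5,1],[0,0,-2.33],-1],
    [[-16,16,1.5],[0,0,-2.33],-1],
    [[-17,17,2],[0,0,-2.33],-1],
    [[-17.07,17.12,2.16],[0,0,-2.33],-1],
    [[-17.07,17.12,2.16],[0,0,-2.33],-1],
    [[-17.07,17.12,2.16],[0,0,-2.33],-1],
    [[-17.07,17.12,2.16],[0,0,-2.33],-1],
  ],
  force=40,
)

```text
t: 3.75
eef_pos: [0.4894, 0.0731, 0.2503]
tool_rot: [-0.0, 0.697, 0.717, 0.0]
contact_force: [-1.0, -0.4, -0.7]
gripper_width: -0.004
```

Run:
```python
from h import *; from station import *
o=get_obs();print(o["t"],o["eef_pos"],o["contact_force"],o["gripper_width"],o["joint_vel"].round(3))
print(to(o,[.4896,.072,.145],np.pi/2+.027))
a=read_camera("side");cv2.imwrite("pics/s2.png",a["color"][:,:,::-1])
```

```text
3.75 [0.48942325 0.07308759 0.25028769] [-0.95526417 -0.36614736 -0.74356857] -0.003852081042126948 [ 0.004  0.001  0.005  0.001  0.001 -0.001  0.002]
(array([-4.600e-02,  3.000e-03,  4.211e+00]), array([ 0.003, -0.003,  0.011]))
```

View pics/s2.png

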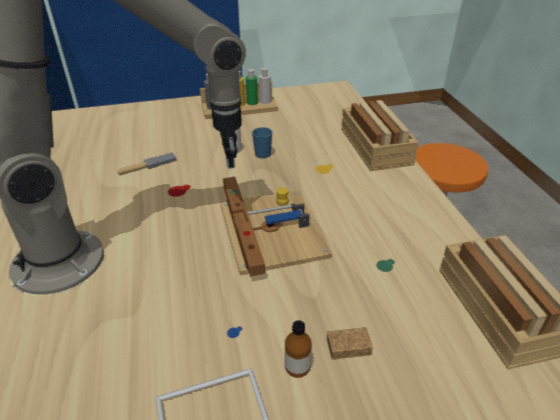

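The gripper is shut, and its tips at pixel (165,231) are above the left part of the rail. I'm descending to just above the rail top.

Call:
apply_moves(
  moves=[
    [[0,0,1],[0,0,0],-1],
    [[0,0,2],[0,0,0],-1],
    [[0,0,3],[0,0,0],-1],
    [[0,0,3.8],[0,0,0],-1],
    [[0,0,4.3],[0,0,0],-1],
    [[0,0,4.3],[0,0,0],-1],
    [[0,0,4.3],[0,0,0],-1],
  ],
)

```text
t: 4.68
eef_pos: [0.49, 0.0721, 0.143]
tool_rot: [0.0, 0.698, 0.717, 0.0]
contact_force: [0.2, 0.2, -0.4]
gripper_width: 0.001
```

Call:
apply_moves(
  moves=[
    [[0,0,0.1],[0,0,0],-1],
    [[0,0,0.2],[0,0,0],-1],
    [[0,0,0.3],[0,0,0],-1],
    [[0,0,0.38],[0,0,0],-1],
    [[0,0,0.38],[0,0,0],-1],
  ],
)

```text
t: 5.3
eef_pos: [0.4895, 0.0718, 0.1328]
tool_rot: [-0.0, 0.698, 0.717, -0.0]
contact_force: [0.1, 0.0, -0.6]
gripper_width: 0.002
```

Call:
apply_moves(
  moves=[
    [[0,0,0.04],[0,0,0],-1],
    [[0,0,0.04],[0,0,0],-1],
    [[0,0,0.04],[0,0,0],-1],
  ],
)

```text
t: 5.68
eef_pos: [0.4896, 0.0718, 0.1327]
tool_rot: [-0.0, 0.698, 0.716, 0.0]
contact_force: [-3.2, -1.0, 10.5]
gripper_width: -0.003
```

Contact on the solid rail: tips at z = 0.0601, about 10 N. I'm sliding towards the notch along the rail.

Call:
apply_moves(
  moves=[
    [[0,0,0],[0,0,0],-1],
    [[0,0,0],[0,0,0],-1],
    [[-0.15,0,0],[0,0,0],-1],
    [[-0.3,0,0],[0,0,0],-1],
    [[-0.45,0,0],[0,0,0],-1],
    [[-0.6,0,0],[0,0,0],-1],
  ],
)

```text
t: 6.42
eef_pos: [0.491, 0.0584, 0.1327]
tool_rot: [0.0, 0.697, 0.717, 0.002]
contact_force: [-0.2, 4.5, 5.5]
gripper_width: -0.002
```

Call:
apply_moves(
  moves=[
    [[-0.15,0,0],[0,0,0],-1],
    [[-0.3,0,0],[0,0,0],-1],
    [[-0.45,0,0],[0,0,0],-1],
    [[-0.6,0,0],[0,0,0],-1],
  ],
)

```text
t: 6.92
eef_pos: [0.4914, 0.0434, 0.1327]
tool_rot: [0.0, 0.697, 0.717, 0.002]
contact_force: [0.1, 4.0, 5.7]
gripper_width: 0.001
```

Call:
apply_moves(
  moves=[
    [[-0.15,0,0],[0,0,0],-1],
    [[-0.3,0,0],[0,0,0],-1],
    [[-0.4,0,0],[0,0,0],-1],
  ],
)

```text
t: 7.3
eef_pos: [0.4917, 0.0334, 0.1327]
tool_rot: [0.0, 0.697, 0.717, 0.002]
contact_force: [0.2, 5.5, 5.9]
gripper_width: -0.003
```

Call:
apply_moves(
  moves=[
    [[-0.15,0,0],[0,0,0],-1],
    [[-0.3,0,0],[0,0,0],-1],
    [[-0.4,0,0],[0,0,0],-1],
  ],
)

```text
t: 7.68
eef_pos: [0.4915, 0.0226, 0.1323]
tool_rot: [0.0, 0.697, 0.717, 0.001]
contact_force: [-0.4, 0.1, 1.1]
gripper_width: -0.001
```

The fingertips dropped off the edge between y = 0.033 and 0.023, which is the notch's left wall, as seen in the images. I'm going on to the notch middle and then down in small steps.

Call:
apply_moves(
  moves=[
    [[-0.2,0,0],[0,0,0],-1],
    [[-0.4,0,0],[0,0,0],-1],
    [[-0.6,0,0],[0,0,0],-1],
    [[-0.8,0,0],[0,0,0],-1],
    [[-0.85,0,0],[0,0,0],-1],
    [[-0.85,0,0],[0,0,0],-1],
  ],
)

```text
t: 8.43
eef_pos: [0.4914, 0.0007, 0.1319]
tool_rot: [-0.0, 0.698, 0.716, 0.0]
contact_force: [0.8, -0.2, 0.1]
gripper_width: 0.0
```

Call:
apply_moves(
  moves=[
    [[0,0,0.1],[0,0,0],-1],
    [[0,0,0.2],[0,0,0],-1],
    [[0,0,0.3],[0,0,0],-1],
    [[0,0,0.3],[0,0,0],-1],
  ],
)

```text
t: 8.93
eef_pos: [0.4913, 0.0007, 0.1241]
tool_rot: [-0.0, 0.697, 0.717, -0.0]
contact_force: [-0.4, -0.3, 0.1]
gripper_width: -0.004
```

Call:
apply_moves(
  moves=[
    [[0,0,0.04],[0,0,0],-1],
    [[0,0,0.08],[0,0,0],-1],
    [[0,0,0.08],[0,0,0],-1],
  ],
)

```text
t: 9.3
eef_pos: [0.4915, 0.0007, 0.1225]
tool_rot: [-0.0, 0.698, 0.717, 0.0]
contact_force: [-0.2, -0.3, 3.2]
gripper_width: 0.001
```

The pad is reached 10 mm below the rail top (z = 0.1225), with a force of about 3 N as specified. I'm pressing slowly.

Call:
apply_moves(
  moves=[
    [[0,0,0.04],[0,0,0],-1],
    [[0,0,0.08],[0,0,0],-1],
    [[0,0,0.12],[0,0,0],-1],
    [[0,0,0.16],[0,0,0],-1],
    [[0,0,0.16],[0,0,0],-1],
  ],
)

```text
t: 9.93
eef_pos: [0.4915, 0.0007, 0.1184]
tool_rot: [0.0, 0.698, 0.717, 0.0]
contact_force: [-0.4, -0.5, 5.2]
gripper_width: 0.001
```

Call:
apply_moves(
  moves=[
    [[0,0,0.04],[0,0,0],-1],
    [[0,0,0.08],[0,0,0],-1],
    [[0,0,0.12],[0,0,0],-1],
    [[0,0,0.12],[0,0,0],-1],
  ],
)

```text
t: 10.42
eef_pos: [0.4915, 0.0007, 0.1155]
tool_rot: [0.0, 0.698, 0.717, 0.0]
contact_force: [-0.6, -0.3, 6.5]
gripper_width: 0.004
```

Call:
apply_moves(
  moves=[
    [[0,0,0.03],[0,0,0],-1],
    [[0,0,0.05],[0,0,0],-1],
    [[0,0,0.05],[0,0,0],-1],
    [[0,0,0.05],[0,0,0],-1],
  ],
)

```text
t: 10.92
eef_pos: [0.4915, 0.0007, 0.1146]
tool_rot: [-0.0, 0.698, 0.717, 0.0]
contact_force: [-2.9, -0.6, 10.3]
gripper_width: 0.004
```

Run:
```python
from h import *; from station import *
o=get_obs();print(o["t"],o["eef_pos"],o["contact_force"])
a=read_camera("side");b=read_camera("top")
A=cv2.resize(a["color"][150:280,190:340,::-1],None,fx=4,fy=4,interpolation=2)
cv2.imwrite("pics/s3.png",A);cv2.imwrite("pics/t3.png",b["color"][:,:,::-1])
```

```text
10.925 [0.49153402 0.000688   0.11462207] [-2.85214891 -0.6137843  10.30149798]
```

View pics/s3.png

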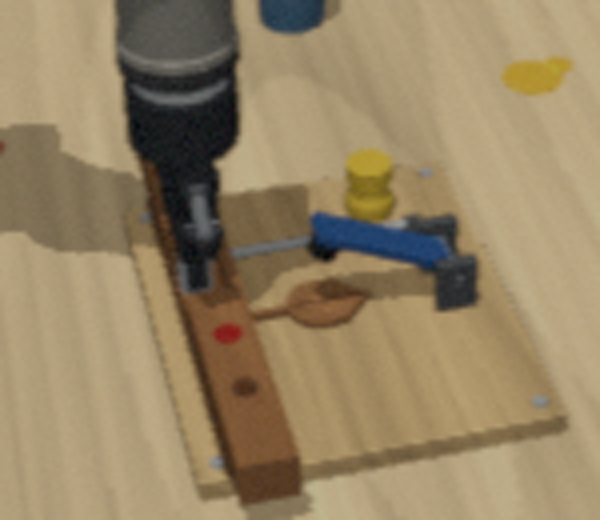

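View pics/t3.png

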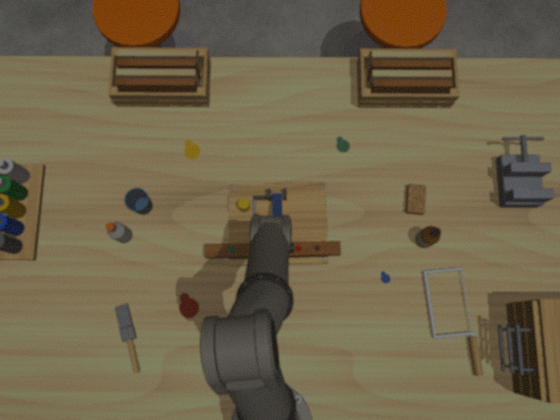

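In the side crop the blue arm is tilted up at (380,240), clear of both the leaf at (320,300) and the gripper. The top view shows the bottles, cup, jar and block in the same places. The pad is at its stop: tips at z = 0.042, force 10 N. I'm handing in while still holding it.

Run:
```python
from station import *
print(hand_in()); o=get_obs();print(o["t"],o["eef_pos"],o["contact_force"])
```

```text
the job is handed in; nothing more can be done
None
the job is handed in; nothing more can be done
```

The release pad is pressed all the way down, the blue hold-down arm is up off the leaf, and I handed the job in at about 11 s with the robot still holding.

- **Finding the notch:** I put the shut fingertips on the solid rail at y ≈ 0.07 m with about 10 N. Sliding along it at about 6 N, they dropped off the notch edge between y = 0.033 and 0.023 m, which fits the edge at y ≈ 0.03 m in both camera views.
- **Pressing the pad:** I touched the pad 10 mm below the rail top and pressed 8 mm to its stop. The force rose from 3 N to 6.5 N, and was 10 N at the stop, well under the 60 N limit.
- **Last checks:** The TCP was at z = 0.1146 m, so the tips were 18 mm below the rail top. The pictures showed the blue arm tilted up and clear of the leaf and the gripper, with the leaf and the other things apparently unmoved, which I judged by eye.

No check failed or disagreed. `hand_in()` gave no verdict, and I couldn't take any readings after it.

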